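# Close and pin the retaining bar of a gas sample cylinder rack

### The job

Shut the bench rack on its two gas sample cylinders: push the free end of the swing bar round until it bears firmly on the keeper's stop, but do not slam or ram it (no more than about 25 N on the stop). Then lift the knob-headed locking pin out of its parking hole and drop it fully home through the bar into the keeper, let go, and leave the cylinders, the wrench and the heating mantle where they are.

Things in the scene. Friction and masses are not known exactly. Their poses are not given: they have to be found in the camera images.
- rack: Rack of grey painted steel, screwed to the bench: base plate 282 x 115 x 10 mm, pivot post, bays for the cylinders. Origin on the pivot axis at bench height; x along the shut bar towards the keeper, y towards the cylinders (the way the bar shuts), z up. The base plate spans y -35 to +80 mm. The cylinders stand at y 20 to 62 mm and not farther than x = 122 mm.
- keeper: Keeper at the rack's end: a fixed grey cheek plate and, bolted to it in slots, an angle with a ledge (46 x 46 x 8 mm, top 75 mm above the bench), a locking hole 9.6 mm wide and, 20 mm behind the hole, a 10 mm steel stop dowel, 8.5 mm tall. The angle is set differently each time, up to 8 mm either way along y; this origin is the locking hole's mid-setting, ledge-top height. Axes as the rack's.
- park_hole (a point): Centre of the parking hole, 75 mm above the bench, in the fixed flange behind the stop, at y = 57 mm from the keeper's origin; 9.6 mm wide, straight through. The pin starts in it. The keeper's cheek plate stands beyond both holes, x 28 to 34 mm from the keeper's origin, no higher than the ledge.
- swing_bar: Plain flat steel strip 245 x 30 x 8 mm, level. Origin on the pivot axis at its underside, 76 mm above the bench; x along the bar to its free end (227 mm from the pivot), y across it towards the stop. Shut, its edge touches the stop dowel and its x is within 2.5 degrees of the rack's. Starts 30 to 60 degrees open, to -y. Pivot stiff, 0.7 N m (4 to 5 N at 160 mm); the bar stays where left.
- bar_hole (a point): Centre of the hole near the bar's free end, at the bar's top, 84 mm above the bench, 210 mm from the pivot; 9.6 mm wide, small chamfer. With the bar on its stop this hole is straight over the keeper's locking hole, wherever the keeper is set.
- pin_head (a point): Middle of the locking pin's black knob (20 mm wide, 30 mm tall). Under the knob a 15 mm wide, 12 mm tall neck whose underside is the shoulder, then an 8 mm shank, 32 mm long, tip chamfered. This point is 27 mm above the shoulder, 59 mm above the tip. The pin starts upright in the parking hole, shoulder on the ledge; fully home in the lock its shoulder lies on the bar's top. 50 to 80 g.
- cylinder_a: Bystander: steel gas cylinder, 42 mm in diameter, 144 mm tall with its brass valve and black wheel, standing in a bay of the rack; origin at the centre of its foot.
- cylinder_b: Bystander: aluminium gas cylinder, 42 mm in diameter, 129 mm tall with its valve, standing in the other bay; origin at the centre of its foot.
- wrench: Bystander: open wrench, 160 mm long, lying on the bench.
- mantle: Bystander: grey knitted heating mantle, 74 mm in diameter, 80 mm tall, standing on the bench; origin at the centre of its foot.
Not all that is in view belongs to the job. There is more than one size of the part that bears pin_head; the job needs the smaller.

How it is judged (in metres and radians):
On the way:
1. the bar is pressed against the stop with at least 4 N for 0.2 s (contact force between swing_bar and keeper above 4 N), for 0.2 s.
At the end, for the whole second after the job is handed in: The bar is over the keeper (its hole not more than 11.5 mm short of the keeper's mid-setting, which takes in every setting) and the pin stands through it in the locking hole: upright within 7 degrees, within 4 mm of the bar's hole, its shoulder within 2.5 mm of the bar's top, at rest (y of bar_hole in the frame of keeper above -0.0115 m and z of pin_head in the frame of swing_bar below 0.0375 m and horizontal distance between pin_head and bar_hole below 0.004 m and angle between pin_head's own z axis and vertical below 0.12 rad and linear speed of swing_bar below 0.01 m/s); the robot touches nothing.
It fails at once if the bar is rammed against its stop with more than 25 N (contact force between swing_bar and keeper above 25 N).
It fails at once if a gas cylinder is moved more than 15 mm or tipped (distance of any of cylinder_a, cylinder_b from where it was at the start of the episode above 0.015 m or angle between any of cylinder_a, cylinder_b's own z axis and vertical above 0.25 rad).
It fails at once if the wrench or the mantle is moved more than 20 mm (distance of any of wrench, mantle from where it was at the start of the episode above 0.02 m).
It also fails if it takes over 62 s, if anything falls off the work surface, if the arm or the gripper's body presses on something with over 40 N, if the wrist force passes 120 N, or if a joint passes its speed limit or range.

### The arm

A 7-joint arm with a two-finger parallel gripper is mounted at the origin on the work surface. World frame = base frame: x ahead of the robot, y to its left, z up, the work surface at z = 0. Lengths are in m, angles in degrees, forces in N, time in s.
With the tool pointing down it reaches from about 0.425 to 0.875 m from the base axis. Payload 4.7 kg.
Tool frame: the origin (TCP) lies on the mounting face of the last link; the fingertips stand 182 mm ahead of it and the grasp point (between the pads) lies 164 mm ahead of it; z points along the fingers, y is the line along which they close (so a half turn about z gives the same grasp; the last joint's range is limited). The gripper opens to 87 mm and grips with 3 to 60 N. Pads are 19 mm wide; open, the fingers measure 117 mm over their backs; the gripper's body (75 mm by 190 mm) begins 51 mm behind the grasp point.
Start: joints at [-67.603, 18.392, -4.016, 83.108, 1.295, 78.541, -3.26], TCP at [0.239, 0.604, 0.405] pointing down, gripper open.
Joint ranges: [-163.93, 163.93], [-17.29, 119.83], [-79.2, 71.16], [3.27, 140.29], [-89.18, 269.18], [5.43, 117.66], [-154.24, 154.24]. Speed limits (degrees/s): [147.25, 147.25, 180, 180, 180, 180, 180].

### API

Orientations are given as [roll, pitch, yaw] about the fixed x, y, z axes, in that order (R = Rz(yaw) Ry(pitch) Rx(roll)).
In Python, from cell import env gives the robot as it stands.
- The arm moves only by the tool servo_tool, never from a script. Its argument "plan" is a list of rows, each an object with "xyz": the shift along the tool's x, y, z in cm, a list of three; "twist": the turn, a rotation vector about the tool's x, y, z in degrees, a list of three; "jaw": the closure, from 0 (fully open) to 1 (shut). In form: [{"xyz": [x, y, z], "twist": [wx, wy, wz], "jaw": jaw}, ...]. A call has 1 to 10 rows; each row is the pose to reach, as a shift and turn from the pose commanded when the call began, along the tool's axes at that moment; what a row does not reach only later rows make up. A row lasts 1/12 s, in which the tool goes at most 41.7 mm and 7.16 degrees, less where a joint would pass 70% of its speed; a pose out of reach is approached as far as the arm can. A call with a gripper value outside its range is refused whole. The fingers move at their own pace and stop on an object; "newtons" is the grip in N (left out, the last holds). Time passes only in rows, so rows that repeat a pose let the fingers close. It gives the time, the measured TCP pose, the force, the opening and the grip force at its end, in the units of the state.
- env.get_obs(): the state, without advancing time (a new reading comes with each control period).
- env.read_camera(name): name is "scene" or "top"; returns a dict with "img" (480x640x3 uint8, red, green, blue), "camera_matrix" (3x3 intrinsics, pixels), "R" (3x3) and "t" (3): a world point X has camera coordinates R X + t. Camera axes: x right, y down, z forward; pixel columns grow to the right and rows downward; lengths in m; the calibration is good to about 2 mm. A picture is of the moment at which its call begins. There is no depth.
- env.sign_off(): hands the job in; it is judged then, once.
The state is a dict: "time_s": time; "qpos": joint angles; "joint_velocities": joint speeds; "effort": joint torques, N m; "tool_pos": TCP position; "tool_rot": TCP orientation; "force": force on the tool from outside, world axes, zero at the start; "wrist_torque": the same for the moment, N m; "grip_width": finger opening in m; "grasp_force": force on a finger pad.
Only numpy, scipy, OpenCV 4.12 (cv2) and the standard library are available. Lean on these libraries where they do the work, as an engineer would, in place of code of your own. Each camera call takes 0.05 s, during which the arm holds its last target. There are 200 camera calls.

## Working session

There is one attempt and no reset: what is moved stays moved. The work goes in short steps, Python scripts to look and compute and a tool call to move; the robot and the scene stay as the last step left them, time stands still between calls to the robot, and variables do not carry over. Pictures are saved under pics/ and viewed, at most 12 in all, crops included, and the job is handed in when it is done.

Besides the shell and the picture viewer there is one more tool, called after "Call:" as name(argument=value, ...) on one line, values as JSON. servo_tool: Moves the arm, as the interface text tells. Its arguments: {"type":"object","properties":{"plan":{"type":"array","items":{"type":"object","properties":{"xyz":{"type":"array","items":{"type":"number"}},"twist":{"type":"array","items":{"type":"number"}},"jaw":{"type":"number"}}}},"newtons":{"type":"number"}},"required":["plan"]}

```bash
mkdir -p pics; cat > h.py <<'E'
import sys; sys.path.insert(0,'.')
import numpy as np, cv2
from cell import env
def shot(n,f=None):
    c=env.read_camera(n)
    if f: cv2.imwrite(f,c['img'][:,:,::-1])
    return c
def ray(c,u,v):
    K,R,t=[np.array(c[k]) for k in('camera_matrix','R','t')]
    o=-R.T@t; d=R.T@np.linalg.solve(K,[u,v,1]); return o,d
def at(c,u,v,z):
    o,d=ray(c,u,v); return o+d*(z-o[2])/d[2]
def proj(c,X):
    p=np.array(c['camera_matrix'])@(np.array(c['R'])@np.array(X)+c['t']); return p[:2]/p[2]
E
python3 - <<'E'
from h import *
for n in('scene','top'):
    c=shot(n,f'pics/{n}0.png'); print(n,ray(c,320,240),c['camera_matrix'][0][0])
print(env.get_obs())
E
```

```text
scene (array([ 1.22166377, -0.3417949 ,  0.69360738]), array([-0.6850072 ,  0.33885887, -0.64494584])) 459.0853967904366
top (array([ 0.37463446, -0.02570981,  1.35492146]), array([ 1.56845786e-01,  7.07080140e-04, -9.87701464e-01])) 606.4844034538486
{'time_s': 0.1, 'qpos': array([-67.60396266,  18.43372133,  -4.01677231,  83.16962215,
         1.29445892,  78.53948654,  -3.25933767]), 'joint_velocities': array([ 0.0574461 , -0.11755032,  0.01942185, -0.10338225,  0.01518028,
       -0.05708482,  0.04565814]), 'effort': array([-7.23980884e-04, -4.92574024e+01, -4.06037411e-01, -3.13395417e+01,
       -6.42380328e-02,  3.95732210e-02,  7.86288683e-05]), 'tool_pos': array([0.23910285, 0.60422058, 0.40376816]), 'tool_rot': array([-1.79902378e+02,  4.56577734e-03,  1.58415331e+02]), 'force': array([ 0.26251222, -0.69807606, -0.11221004]), 'wrist_torque': array([-0.00111607,  0.0101874 , -0.02973101]), 'grasp_force': 0.0, 'grip_width': 0.08708540286086426}
```

View pics/scene0.png

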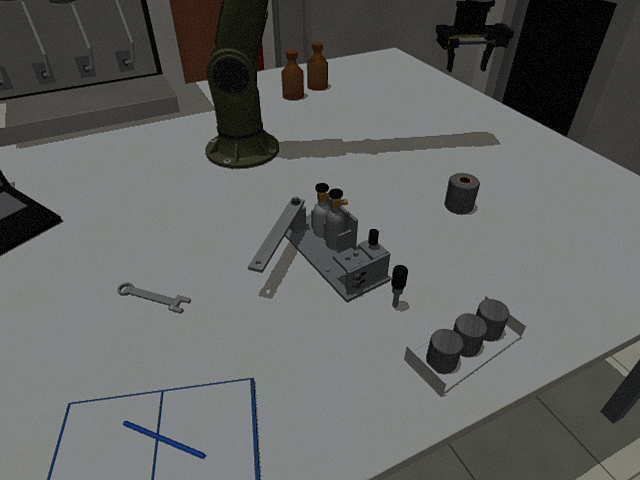

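View pics/top0.png

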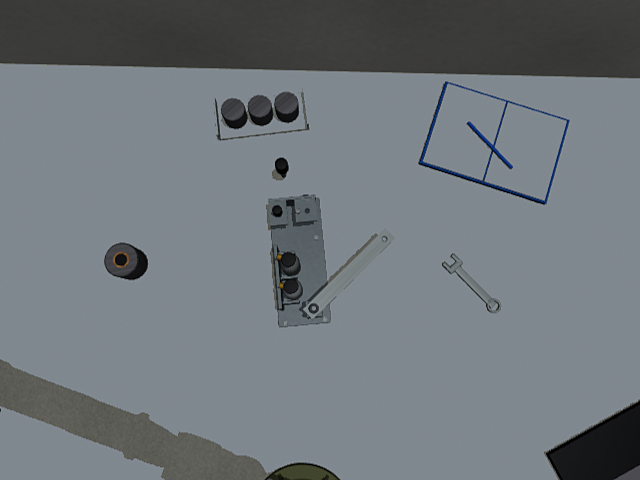

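Pin candidates: the knob seated in the rack flange (scene 374,238; top 277,211), and a bigger one standing loose on the bench (scene 399,280; top 281,165). The first fits (it is smaller and in the parking hole). I'll confirm with one enlarged crop.

```bash
python3 - <<'E'
from h import *
a=cv2.imread('pics/top0.png')[150:330,250:410]; b=cv2.imread('pics/scene0.png')[180:310,240:420]
a=cv2.resize(a,None,fx=3.3,fy=3.3,interpolation=cv2.INTER_CUBIC)[:594]
b=cv2.resize(b[:,95:],None,fx=3.1,fy=3.1,interpolation=cv2.INTER_CUBIC)
w=np.zeros((600,800,3),np.uint8); w[:a.shape[0],:a.shape[1]]=a; w[:b.shape[0],a.shape[1]:a.shape[1]+b.shape[1]]=b[:,:800-a.shape[1]]
cv2.imwrite('pics/crop.png',w)
c=shot('top')
for n,u,v,z in[('pivot',314,309,.084),('barhole',385,238,.084),('ledgehole',307,211,.075),('knobtop',277,211,.117),('big',281,162,.1),('mantle',121,260,.08),('wrench',472,285,0)]: print(n,at(c,u,v,z).round(4))
E
```

```text
pivot [ 0.4308 -0.0158  0.084 ]
barhole [ 0.5842 -0.1626  0.084 ]
ledgehole [0.6404 0.0047 0.075 ]
knobtop [0.6302 0.0662 0.117 ]
big [0.7409 0.0628 0.1   ]
mantle [0.5238 0.3954 0.08  ]
wrench [ 0.4965 -0.3665  0.    ]
```

View pics/crop.png

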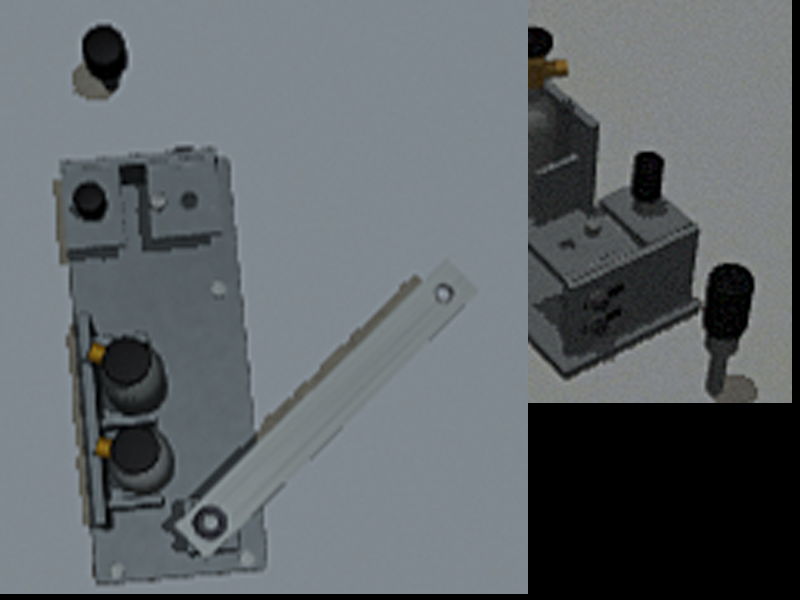

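The crop confirms it: the pin in the flange has the smaller, narrower knob, so that is the one. The loose pin is the larger size, so it isn't needed. The measurements agree: pivot to bar hole is 212 mm, ledge hole at 210 mm, pin about 57 mm across. The rack yaw is about 6.9°.

```bash
cat >> h.py <<'E'
def rows(targets,start=None):
    """targets: (x,y,z,yaw) tool-down; start commanded (x,y,z,yaw) or measured pose"""
    if start is None:
        o=env.get_obs(); start=[*o['tool_pos'],o['tool_rot'][2]]
    s=np.array(start,float); a=np.radians(s[3])
    for t in targets:
        d=np.array(t[:3])-s[:3]
        l=[d[0]*np.cos(a)+d[1]*np.sin(a), d[0]*np.sin(a)-d[1]*np.cos(a), -d[2]]
        print(np.round(np.array(l)*100,2).tolist(), 'twz',round(-((t[3]-s[3]+180)%360-180),1))
E
python3 -c "
from h import *
rows([(.5156,-.159,.404,46.3)])"
```

```text
[-53.79, -60.8, -0.01] twz 112.1
```

Call:
servo_tool(plan=[{"xyz": [-53.8, -60.8, 0], "twist": [0, 0, 112], "jaw": 1}, {"xyz": [-53.8, -60.8, 0], "twist": [0, 0, 112], "jaw": 1}, {"xyz": [-53.8, -60.8, 0], "twist": [0, 0, 112], "jaw": 1}, {"xyz": [-53.8, -60.8, 0], "twist": [0, 0, 112], "jaw": 1}, {"xyz": [-53.8, -60.8, 0], "twist": [0, 0, 112], "jaw": 1}, {"xyz": [-53.8, -60.8, 0], "twist": [0, 0, 112], "jaw": 1}, {"xyz": [-53.8, -60.8, 0], "twist": [0, 0, 112], "jaw": 1}, {"xyz": [-53.8, -60.8, 0], "twist": [0, 0, 112], "jaw": 1}, {"xyz": [-53.8, -60.8, 0], "twist": [0, 0, 112], "jaw": 1}, {"xyz": [-53.8, -60.8, 0], "twist": [0, 0, 112], "jaw": 1}])

```text
time_s: 0.98
tool_pos: [0.3812, 0.2105, 0.4047]
tool_rot: [180.0, -0.0, 86.5]
force: [0.6, 0.4, -0.9]
grip_width: 0.0285
grasp_force: 0.0
```

```bash
python3 -c "
from h import *
rows([(.5156,-.159,.404,46.3)]);print(env.get_obs()['tool_pos'],env.get_obs()['tool_rot'],env.get_obs()['time_s'])"
```

```text
[-36.05, 15.7, 0.07] twz 40.2
[0.38119577 0.21049666 0.40467203] [ 1.79999016e+02 -2.74560967e-02  8.64518825e+01] 0.9833
```

Call:
servo_tool(plan=[{"xyz": [-36, 15.7, 0], "twist": [0, 0, 40.2], "jaw": 1}, {"xyz": [-36, 15.7, 0], "twist": [0, 0, 40.2], "jaw": 1}, {"xyz": [-36, 15.7, 0], "twist": [0, 0, 40.2], "jaw": 1}, {"xyz": [-36, 15.7, 0], "twist": [0, 0, 40.2], "jaw": 1}, {"xyz": [-36, 15.7, 0], "twist": [0, 0, 40.2], "jaw": 1}, {"xyz": [-36, 15.7, 0], "twist": [0, 0, 40.2], "jaw": 1}, {"xyz": [-36, 15.7, 0], "twist": [0, 0, 40.2], "jaw": 1}, {"xyz": [-36, 15.7, 0], "twist": [0, 0, 40.2], "jaw": 1}, {"xyz": [-36, 15.7, 0], "twist": [0, 0, 40.2], "jaw": 1}, {"xyz": [-36, 15.7, 0], "twist": [0, 0, 40.2], "jaw": 1}])

```text
time_s: 1.82
tool_pos: [0.5177, -0.1613, 0.4051]
tool_rot: [179.8, 0.1, 46.2]
force: [-1.3, -0.5, 0.1]
grip_width: 0.0001
grasp_force: 0.0
```

```bash
python3 -c "
from h import *
rows([(.5156,-.159,.248,46.3)]);print(env.get_obs()['tool_pos'])
c=shot('scene','pics/s1.png');c=shot('top','pics/t1.png')"
```

```text
[0.02, -0.31, 15.71] twz -0.1
[ 0.51772625 -0.16133145  0.40510158]
```

View pics/s1.png

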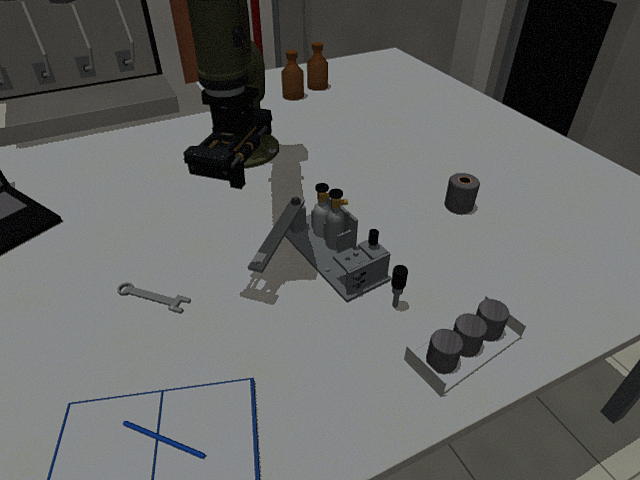

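The closed fingers (about 237,180) hang clear on the open side of the bar. Next I lower them beside it.

Call:
servo_tool(plan=[{"xyz": [0, 0, 4], "twist": [0, 0, 0], "jaw": 1}, {"xyz": [0, 0, 8], "twist": [0, 0, 0], "jaw": 1}, {"xyz": [0, 0, 12], "twist": [0, 0, 0], "jaw": 1}, {"xyz": [0, 0, 14.5], "twist": [0, 0, 0], "jaw": 1}, {"xyz": [0, 0, 15.7], "twist": [0, 0, 0], "jaw": 1}, {"xyz": [0, 0, 15.7], "twist": [0, 0, 0], "jaw": 1}, {"xyz": [0, 0, 15.7], "twist": [0, 0, 0], "jaw": 1}])

```text
time_s: 2.5
tool_pos: [0.5181, -0.1549, 0.2483]
tool_rot: [180.0, -0.0, 46.6]
force: [0.1, -0.1, 0.4]
grip_width: 0.0006
grasp_force: 0.0
```

```bash
cat >> h.py <<'E'
PIV=np.array([.431,-.016])
def arc(phis,d,r=.157,z=.248):
    out=[]
    for p in phis:
        a=np.radians(p); q=PIV+r*np.array([np.cos(a),np.sin(a)])-d*np.array([-np.sin(a),np.cos(a)])
        out.append((*q,z,p+90))
    return out
E
python3 -c "
from h import *
print(env.get_obs()['tool_pos'],env.get_obs()['force'])
rows(arc([-43.7],.036)+arc([-43.7],.028)+arc([-40,-36,-32,-28,-24,-20,-16,-12],.026))"
```

```text
[ 0.51811358 -0.15491404  0.24833886] [ 0.14377959 -0.08779243  0.36211372]
[0.43, -0.19, 0.03] twz 0.3
[1.23, -0.19, 0.03] twz 0.3
[2.44, -0.05, 0.03] twz -3.4
[3.55, 0.03, 0.03] twz -7.4
[4.66, 0.03, 0.03] twz -11.4
[5.77, -0.04, 0.03] twz -15.4
[6.87, -0.2, 0.03] twz -19.4
[7.96, -0.43, 0.03] twz -23.4
[9.03, -0.73, 0.03] twz -27.4
[10.07, -1.11, 0.03] twz -31.4
```

Call:
servo_tool(plan=[{"xyz": [0.4, -0.2, 0], "twist": [0, 0, 0], "jaw": 1}, {"xyz": [1.2, -0.2, 0], "twist": [0, 0, 0], "jaw": 1}, {"xyz": [2.4, 0, 0], "twist": [0, 0, -3.4], "jaw": 1}, {"xyz": [3.5, 0, 0], "twist": [0, 0, -7.4], "jaw": 1}, {"xyz": [4.7, 0, 0], "twist": [0, 0, -11.4], "jaw": 1}, {"xyz": [5.8, 0, 0], "twist": [0, 0, -15.4], "jaw": 1}, {"xyz": [6.9, -0.2, 0], "twist": [0, 0, -19.4], "jaw": 1}, {"xyz": [8, -0.4, 0], "twist": [0, 0, -23.4], "jaw": 1}, {"xyz": [9, -0.7, 0], "twist": [0, 0, -27.4], "jaw": 1}, {"xyz": [10.1, -1.1, 0], "twist": [0, 0, -31.4], "jaw": 1}])

```text
time_s: 3.33
tool_pos: [0.5807, -0.0762, 0.2498]
tool_rot: [179.7, 0.1, 78.1]
force: [1.6, -4.7, -2.5]
grip_width: 0.0006
grasp_force: 2.5
```

```bash
python3 -c "
from h import *
o=env.get_obs();print(o['tool_pos'],o['force'],o['wrist_torque'])
rows(arc([-10,-8,-6,-4,-3,-2,-1,0],.026))
shot('top','pics/t2.png')
im=cv2.imread('pics/t2.png')[150:330,220:420]; cv2.imwrite('pics/t2c.png',cv2.resize(im,None,fx=3,fy=3,interpolation=cv2.INTER_CUBIC))"
```

```text
[ 0.58065481 -0.07618501  0.24976019] [ 1.57929881 -4.73239362 -2.54499941] [-1.38271696 -0.3383263  -0.05235466]
[0.73, -0.11, 0.18] twz -1.9
[1.28, -0.04, 0.18] twz -3.9
[1.83, -0.0, 0.18] twz -5.9
[2.39, 0.02, 0.18] twz -7.9
[2.66, 0.03, 0.18] twz -8.9
[2.94, 0.03, 0.18] twz -9.9
[3.22, 0.02, 0.18] twz -10.9
[3.5, 0.01, 0.18] twz -11.9
```

View pics/t2c.png

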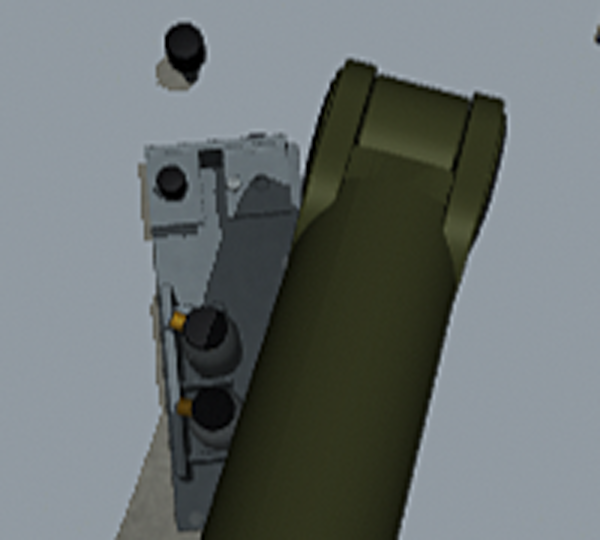

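The force of about 5 N matches the pivot drag, so the bar is being pushed. The arm hides it in the top view. The cylinders and pin (171,182) are undisturbed.

Call:
servo_tool(plan=[{"xyz": [0.7, 0, 0.1], "twist": [0, 0, -2], "jaw": 1}, {"xyz": [1.2, 0, 0.1], "twist": [0, 0, -4], "jaw": 1}, {"xyz": [1.7, 0, 0.1], "twist": [0, 0, -6], "jaw": 1}, {"xyz": [2.2, 0, 0.1], "twist": [0, 0, -8], "jaw": 1}, {"xyz": [2.5, 0, 0.1], "twist": [0, 0, -9], "jaw": 1}, {"xyz": [2.8, 0, 0.1], "twist": [0, 0, -10], "jaw": 1}, {"xyz": [2.8, 0, 0.1], "twist": [0, 0, -10], "jaw": 1}])

```text
time_s: 3.97
tool_pos: [0.5867, -0.0479, 0.249]
tool_rot: [179.6, 0.1, 87.9]
force: [2.5, -2.9, 0.7]
grip_width: -0.0002
grasp_force: 1.5
```

```bash
python3 -c "
from h import *
o=env.get_obs();print(o['tool_pos'],o['force'],o['tool_rot'])
rows(arc([0,1,2,3,4,5,6,7],.026))
shot('scene','pics/s3.png')
im=cv2.imread('pics/s3.png')[150:310,220:420]; cv2.imwrite('pics/s3c.png',cv2.resize(im,None,fx=3.5,fy=3.5,interpolation=cv2.INTER_CUBIC))"
```

```text
[ 0.58666289 -0.04790061  0.24896697] [ 2.46665395 -2.90264235  0.69014763] [1.79640592e+02 8.03301244e-02 8.79465675e+01]
[0.59, 0.11, 0.1] twz -2.1
[0.87, 0.15, 0.1] twz -3.1
[1.15, 0.17, 0.1] twz -4.1
[1.42, 0.2, 0.1] twz -5.1
[1.7, 0.22, 0.1] twz -6.1
[1.98, 0.23, 0.1] twz -7.1
[2.26, 0.24, 0.1] twz -8.1
[2.53, 0.24, 0.1] twz -9.1
```

View pics/s3c.png

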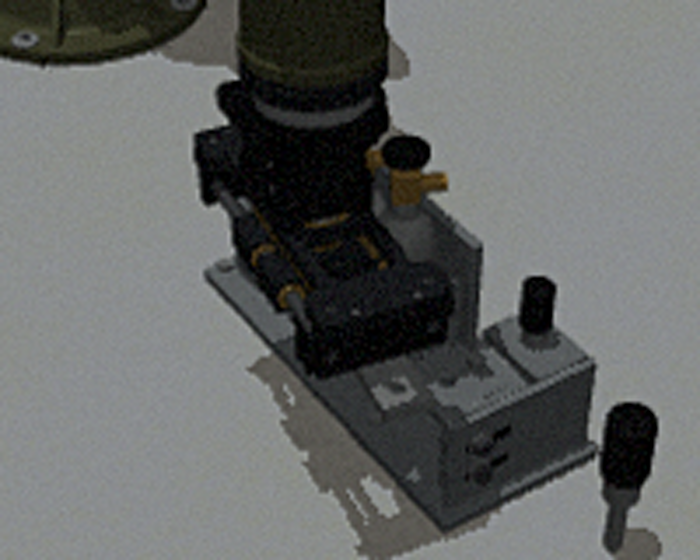

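The bar's free end (crop about 395,390) is nearing the ledge. I continue slowly.

Call:
servo_tool(plan=[{"xyz": [0.2, 0, 0.1], "twist": [0, 0, -0.7], "jaw": 1}, {"xyz": [0.4, 0, 0.1], "twist": [0, 0, -1.4], "jaw": 1}, {"xyz": [0.6, 0.1, 0.1], "twist": [0, 0, -2.1], "jaw": 1}, {"xyz": [0.8, 0.1, 0.1], "twist": [0, 0, -2.8], "jaw": 1}, {"xyz": [1.0, 0.1, 0.1], "twist": [0, 0, -3.5], "jaw": 1}, {"xyz": [1.2, 0.1, 0.1], "twist": [0, 0, -4.2], "jaw": 1}, {"xyz": [1.3, 0.1, 0.1], "twist": [0, 0, -4.6], "jaw": 1}, {"xyz": [1.4, 0.1, 0.1], "twist": [0, 0, -5], "jaw": 1}])

```text
time_s: 4.68
tool_pos: [0.5873, -0.0336, 0.2468]
tool_rot: [179.8, 0.0, 93.0]
force: [2.3, -5.0, 1.9]
grip_width: 0.0005
grasp_force: 2.4
```

```bash
python3 -c "
from h import *
o=env.get_obs();print(o['tool_pos'],o['force'],o['tool_rot'])
c=shot('scene','pics/s4.png')
for y in (-.012,.005): print(proj(c,(.64,y,.084)))
im=cv2.imread('pics/s4.png')[210:310,310:410]; cv2.imwrite('pics/s4c.png',cv2.resize(im,None,fx=6,fy=6,interpolation=cv2.INTER_CUBIC))"
```

```text
[ 0.58733293 -0.03355446  0.24675661] [ 2.34384808 -4.95304799  1.875602  ] [1.79811623e+02 4.56261829e-02 9.30021651e+01]
[339.15840689 257.95283628]
[346.73352046 255.38501744]
```

View pics/s4c.png

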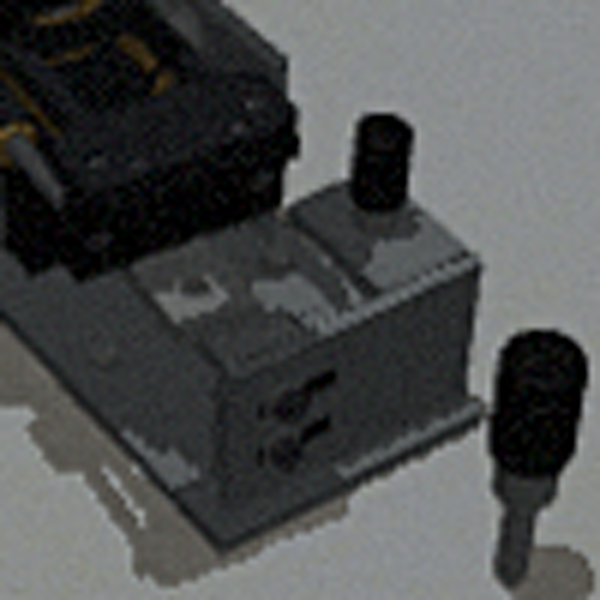

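The bar is not distinguishable in shadow here, so I go by force: 0.8 mm rows, stopping at about 12–18 N at the tool.

Call:
servo_tool(plan=[{"xyz": [0.08, 0, 0], "twist": [0, 0, -0.3], "jaw": 1}, {"xyz": [0.16, 0, 0], "twist": [0, 0, -0.6], "jaw": 1}, {"xyz": [0.24, 0, 0], "twist": [0, 0, -0.9], "jaw": 1}, {"xyz": [0.32, 0, 0], "twist": [0, 0, -1.2], "jaw": 1}])

```text
time_s: 5.07
tool_pos: [0.5873, -0.0305, 0.2467]
tool_rot: [179.8, 0.1, 94.2]
force: [3.1, -4.6, 0.2]
grip_width: 0.0007
grasp_force: 2.4
```

Call:
servo_tool(plan=[{"xyz": [0.07, 0, 0], "twist": [0, 0, -0.3], "jaw": 1}, {"xyz": [0.14, 0, 0], "twist": [0, 0, -0.6], "jaw": 1}])

```text
time_s: 5.23
tool_pos: [0.5872, -0.029, 0.2467]
tool_rot: [179.8, 0.1, 94.8]
force: [4.5, -4.6, 0.7]
grip_width: 0.0005
grasp_force: 2.4
```

Call:
servo_tool(plan=[{"xyz": [0.07, 0, 0], "twist": [0, 0, -0.3], "jaw": 1}, {"xyz": [0.14, 0, 0], "twist": [0, 0, -0.6], "jaw": 1}])

```text
time_s: 5.4
tool_pos: [0.5871, -0.0276, 0.2467]
tool_rot: [179.8, 0.1, 95.4]
force: [4.0, -4.1, 0.4]
grip_width: 0.0003
grasp_force: 2.4
```

Call:
servo_tool(plan=[{"xyz": [0.06, 0, 0], "twist": [0, 0, 0], "jaw": 1}, {"xyz": [0.12, 0, 0], "twist": [0, 0, 0], "jaw": 1}])

```text
time_s: 5.57
tool_pos: [0.587, -0.0264, 0.2466]
tool_rot: [179.8, 0.1, 95.4]
force: [4.3, -4.1, -0.1]
grip_width: 0.0004
grasp_force: 2.4
```

Call:
servo_tool(plan=[{"xyz": [0.06, 0, 0], "twist": [0, 0, 0], "jaw": 1}, {"xyz": [0.12, 0, 0], "twist": [0, 0, 0], "jaw": 1}])

```text
time_s: 5.73
tool_pos: [0.5869, -0.0252, 0.2466]
tool_rot: [179.8, 0.1, 95.4]
force: [4.2, -4.4, 0.9]
grip_width: 0.0005
grasp_force: 2.4
```

Call:
servo_tool(plan=[{"xyz": [0.06, 0, 0], "twist": [0, 0, 0], "jaw": 1}, {"xyz": [0.12, 0, 0], "twist": [0, 0, 0], "jaw": 1}])

```text
time_s: 5.9
tool_pos: [0.5868, -0.0243, 0.2466]
tool_rot: [179.8, 0.1, 95.4]
force: [4.5, -5.4, 0.3]
grip_width: 0.0003
grasp_force: 3.2
```

Call:
servo_tool(plan=[{"xyz": [0.06, 0, 0], "twist": [0, 0, 0], "jaw": 1}, {"xyz": [0.12, 0, 0], "twist": [0, 0, 0], "jaw": 1}])

```text
time_s: 6.07
tool_pos: [0.5867, -0.024, 0.2467]
tool_rot: [179.8, 0.2, 95.3]
force: [5.1, -7.7, -0.9]
grip_width: 0.0002
grasp_force: 4.1
```

Call:
servo_tool(plan=[{"xyz": [0.05, 0, 0], "twist": [0, 0, 0], "jaw": 1}, {"xyz": [0.1, 0, 0], "twist": [0, 0, 0], "jaw": 1}])

```text
time_s: 6.23
tool_pos: [0.5867, -0.0238, 0.2467]
tool_rot: [179.8, 0.2, 95.3]
force: [5.1, -8.6, -0.7]
grip_width: 0.0008
grasp_force: 4.8
```

On the stop: the force is rising and motion has ceased. I press up gently, about 1–2 N per mm.

Call:
servo_tool(plan=[{"xyz": [0.08, 0, 0], "twist": [0, 0, 0], "jaw": 1}, {"xyz": [0.16, 0, 0], "twist": [0, 0, 0], "jaw": 1}, {"xyz": [0.24, 0, 0], "twist": [0, 0, 0], "jaw": 1}])

```text
time_s: 6.48
tool_pos: [0.5865, -0.0232, 0.2467]
tool_rot: [179.7, 0.4, 95.2]
force: [6.2, -11.9, -1.6]
grip_width: 0.0002
grasp_force: 7.0
```

Call:
servo_tool(plan=[{"xyz": [0.06, 0, 0], "twist": [0, 0, 0], "jaw": 1}, {"xyz": [0.12, 0, 0], "twist": [0, 0, 0], "jaw": 1}, {"xyz": [0.12, 0, 0], "twist": [0, 0, 0], "jaw": 1}])

```text
time_s: 6.73
tool_pos: [0.5864, -0.0229, 0.2467]
tool_rot: [179.7, 0.5, 95.2]
force: [6.2, -13.9, -0.4]
grip_width: 0.0001
grasp_force: 7.4
```

Call:
servo_tool(plan=[{"xyz": [0.08, 0, 0], "twist": [0, 0, 0], "jaw": 1}, {"xyz": [0.16, 0, 0], "twist": [0, 0, 0], "jaw": 1}, {"xyz": [0.2, 0, 0], "twist": [0, 0, 0], "jaw": 1}, {"xyz": [0.2, 0, 0], "twist": [0, 0, 0], "jaw": 1}, {"xyz": [0.2, 0, 0], "twist": [0, 0, 0], "jaw": 1}, {"xyz": [0.2, 0, 0], "twist": [0, 0, 0], "jaw": 1}, {"xyz": [0.2, 0, 0], "twist": [0, 0, 0], "jaw": 1}])

```text
time_s: 7.32
tool_pos: [0.5863, -0.0225, 0.2468]
tool_rot: [179.7, 0.6, 95.1]
force: [6.7, -16.5, -1.9]
grip_width: 0.0008
grasp_force: 8.9
```

About 9 N on the stop, held for over 0.4 s. I back off, rise and clear the view.

Call:
servo_tool(plan=[{"xyz": [-0.5, 0, 0], "twist": [0, 0, 0], "jaw": 1}, {"xyz": [-2, 0, 0], "twist": [0, 0, 0], "jaw": 1}, {"xyz": [-4.5, 0, 0], "twist": [0, 0, 0], "jaw": 1}, {"xyz": [-6, 0, -3], "twist": [0, 0, 0], "jaw": 1}, {"xyz": [-8, 0, -7], "twist": [0, 0, 0], "jaw": 1}, {"xyz": [-11, 0, -10], "twist": [0, 0, 0], "jaw": 0.4}, {"xyz": [-15, 0, -11], "twist": [0, 0, 0], "jaw": 0.4}, {"xyz": [-18, 0, -11], "twist": [0, 0, 0], "jaw": 0.4}, {"xyz": [-20, 0, -11], "twist": [0, 0, 0], "jaw": 0.4}, {"xyz": [-20, 0, -11], "twist": [0, 0, 0], "jaw": 0.4}])

```text
time_s: 8.15
tool_pos: [0.6026, -0.2196, 0.3561]
tool_rot: [-180.0, 0.1, 95.0]
force: [-0.5, -0.2, -0.9]
grip_width: 0.0258
grasp_force: 0.0
```

```bash
python3 -c "
from h import *
o=env.get_obs();print(o['tool_pos'],o['force'],o['tool_rot'])
shot('top','pics/t5.png');shot('scene','pics/s5.png')
a=cv2.resize(cv2.imread('pics/t5.png')[180:330,250:350],None,fx=4,fy=4,interpolation=cv2.INTER_CUBIC)
b=cv2.resize(cv2.imread('pics/s5.png')[180:330,310:410],None,fx=4,fy=4,interpolation=cv2.INTER_CUBIC)
cv2.imwrite('pics/c5.png',np.hstack([a,b]))"
```

```text
[ 0.60263614 -0.21958089  0.35605765] [-0.54539664 -0.17912484 -0.86737571] [-1.79968607e+02  8.07164045e-02  9.50318089e+01]
```

View pics/c5.png

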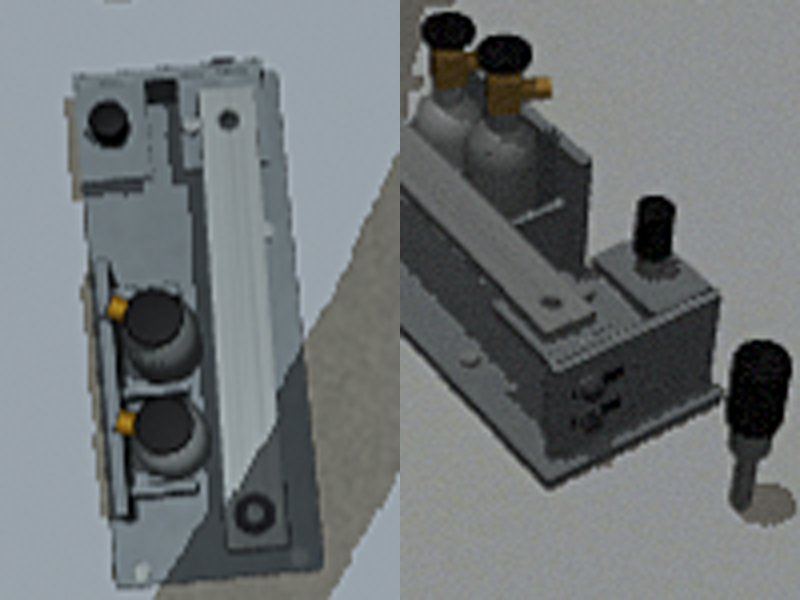

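The bar is shut with its edge on the dowel (left crop 190,125). The bar hole is at top (307,209.8) and scene (348,255.3); the knob is at top (277.5,210). I refine these with blob centroids and two-view rays.

```bash
cat >> h.py <<'E'
def blob(c,u,v,r,dark=True,thr=None):
    g=cv2.cvtColor(c['img'],cv2.COLOR_RGB2GRAY).astype(float); u0,v0=int(u)-r,int(v)-r
    p=g[v0:v0+2*r+1,u0:u0+2*r+1]; med=np.median(p); w=np.clip((med-p) if dark else p-med,0,None); w[w<(thr or .3*w.max())]=0
    yy,xx=np.mgrid[:p.shape[0],:p.shape[1]]; return u0+(w*xx).sum()/w.sum(), v0+(w*yy).sum()/w.sum()
def tri(A):
    M=[];b=[]
    for c,(u,v) in A:
        o,d=ray(c,u,v); d/=np.linalg.norm(d); P=np.eye(3)-np.outer(d,d); M.append(P); b.append(P@o)
    x=np.linalg.lstsq(np.vstack(M),np.hstack(b),rcond=None)[0]; return x
E
python3 - <<'E'
from h import *
T=[shot('top') for _ in range(3)];S=[shot('scene') for _ in range(3)]
for c in (T,S): c[0]['img']=np.mean([k['img'] for k in c],0).astype(np.uint8)
T,S=T[0],S[0]
ht=blob(T,307,209.8,3);hs=blob(S,348,255.3,3)
print('hole',ht,hs,tri([(T,ht),(S,hs)]).round(4),at(T,*ht,.084).round(4),at(S,*hs,.084).round(4))
kt=blob(T,277,210.3,6);ks=blob(S,374,237.5,10)
# knob masks
for c,b in((T,(266,200,290,222)),(S,(362,226,386,250))):
    g=cv2.cvtColor(c['img'],cv2.COLOR_RGB2GRAY)[b[1]:b[3],b[0]:b[2]]
    m=(g<40).astype(np.uint8); n,l,st,ce=cv2.connectedComponentsWithStats(m); i=1+st[1:,4].argmax()
    print('knob mask',st[i],ce[i]+b[:2])
    k=ce[i]+b[:2]
    if c is T: kt=k
    else: ks=k
X=tri([(T,kt),(S,ks)]);print('knob mid',X.round(4),at(T,*kt,.104).round(4),at(S,*ks,.102).round(4))
dw=blob(T,298,211,2,False); print('dowel',at(T,*dw,.0835).round(4))
E
```

```text
hole (np.float64(306.66923076923075), np.float64(209.45192307692307)) (np.float64(347.40570522979397), np.float64(255.20285261489698)) [0.6416 0.0054 0.0856] [0.6419 0.0053 0.084 ] [0.6401 0.0065 0.084 ]
knob mask [ 6  6 10 11 85] [276.87058824 210.69411765]
knob mask [  6   3  11  17 143] [373.05594406 237.2027972 ]
knob mid [0.6338 0.0677 0.103 ] [0.6335 0.0675 0.104 ] [0.6328 0.0686 0.102 ]
dowel [0.6392 0.0245 0.0835]
```

Heights agree with the sizes given (knob mid 0.103, hole 0.0856), and the pin-to-hole distance is 62.5 mm (57 + 5.5 mm setting). Now above the pin.

```bash
python3 -c "
from h import *
rows([(.6335,.0677,.356,97)])"
```

```text
[27.69, 5.63, -0.04] twz -1.5
```

Call:
servo_tool(plan=[{"xyz": [7, 1.5, 0], "twist": [0, 0, -1.5], "jaw": 0.4}, {"xyz": [14, 3, 0], "twist": [0, 0, -1.5], "jaw": 0.4}, {"xyz": [20, 4, 0], "twist": [0, 0, -1.5], "jaw": 0.4}, {"xyz": [24, 5, 0], "twist": [0, 0, -1.5], "jaw": 0.4}, {"xyz": [26.5, 5.6, 0], "twist": [0, 0, -1.5], "jaw": 0.4}, {"xyz": [27.7, 5.6, 0], "twist": [0, 0, -1.5], "jaw": 0.4}, {"xyz": [27.7, 5.6, 0], "twist": [0, 0, -1.5], "jaw": 0.4}, {"xyz": [27.7, 5.6, 0], "twist": [0, 0, -1.5], "jaw": 0.4}, {"xyz": [27.7, 5.6, 0], "twist": [0, 0, -1.5], "jaw": 0.4}])

```text
time_s: 9.3
tool_pos: [0.6332, 0.0703, 0.3554]
tool_rot: [-180.0, -0.1, 97.3]
force: [0.2, -1.2, 0.1]
grip_width: 0.0525
grasp_force: 0.0
```

```bash
python3 -c "
from h import *
o=env.get_obs();print(o['tool_pos'],o['force'],o['tool_rot'],o['grip_width'])
rows([(.6335,.0677,.268,97)])"
```

```text
[0.63317982 0.07033901 0.35542698] [ 0.20560553 -1.18766602  0.13863512] [-1.79968831e+02 -6.35672501e-02  9.72936949e+01] 0.052460979005829335
[-0.27, -0.0, 8.74] twz 0.3
```

Call:
servo_tool(plan=[{"xyz": [-0.2, 0, 3], "twist": [0, 0, 0], "jaw": 0.4}, {"xyz": [-0.2, 0, 6], "twist": [0, 0, 0], "jaw": 0.4}, {"xyz": [-0.2, 0, 8], "twist": [0, 0, 0], "jaw": 0.4}, {"xyz": [-0.2, 0, 8.7], "twist": [0, 0, 0], "jaw": 0.4}, {"xyz": [-0.2, 0, 8.7], "twist": [0, 0, 0], "jaw": 0.4}, {"xyz": [-0.2, 0, 8.7], "twist": [0, 0, 0], "jaw": 0.4}])

```text
time_s: 9.8
tool_pos: [0.6341, 0.063, 0.2696]
tool_rot: [180.0, 0.0, 96.8]
force: [-0.0, -1.0, 0.6]
grip_width: 0.0523
grasp_force: 0.0
```

```bash
python3 - <<'E'
from h import *
o=env.get_obs();print(o['tool_pos'],o['force'],o['tool_rot'],o['grip_width'])
S=shot('scene','pics/s6.png')
print(proj(S,(.6335,.0677,.102)))
b=cv2.resize(cv2.imread('pics/s6.png')[180:310,310:440],None,fx=4.5,fy=4.5,interpolation=cv2.INTER_CUBIC)
cv2.imwrite('pics/c6.png',b)
E
```

```text
[0.63408087 0.06304264 0.26960771] [-0.04687023 -1.00172529  0.57465398] [1.79954871e+02 2.37376311e-02 9.68197794e+01] 0.05231234298884467
[372.85532647 237.52269237]
```

View pics/c6.png

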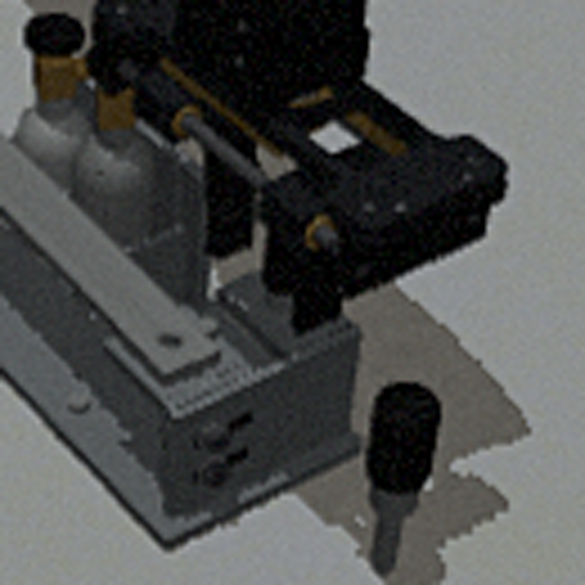

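The fingers (crop 230,210 and 315,300) straddle the knob. I correct 4.5 mm along y, then close.

Call:
servo_tool(plan=[{"xyz": [0.45, 0, 0], "twist": [0, 0, 0], "jaw": 0.4}, {"xyz": [0.45, 0, 0], "twist": [0, 0, 0], "jaw": 0.4}, {"xyz": [0.45, 0, 0], "twist": [0, 0, 0], "jaw": 0.4}, {"xyz": [0.45, 0, 0], "twist": [0, 0, 0], "jaw": 0.4}])

```text
time_s: 10.18
tool_pos: [0.6334, 0.0687, 0.2696]
tool_rot: [179.9, -0.0, 96.9]
force: [0.2, 0.4, -0.0]
grip_width: 0.052
grasp_force: 0.0
```

Call:
servo_tool(plan=[{"xyz": [0, 0, 0], "twist": [0, 0, 0], "jaw": 0.6}, {"xyz": [0, 0, 0], "twist": [0, 0, 0], "jaw": 0.7}, {"xyz": [0, 0, 0], "twist": [0, 0, 0], "jaw": 0.75}, {"xyz": [0, 0, 0], "twist": [0, 0, 0], "jaw": 0.8}, {"xyz": [0, 0, 0], "twist": [0, 0, 0], "jaw": 0.85}, {"xyz": [0, 0, 0], "twist": [0, 0, 0], "jaw": 0.9}, {"xyz": [0, 0, 0], "twist": [0, 0, 0], "jaw": 0.9}], newtons=12)

```text
time_s: 10.77
tool_pos: [0.6335, 0.0685, 0.2689]
tool_rot: [179.9, 0.0, 96.9]
force: [2.0, 0.2, -0.6]
grip_width: 0.0196
grasp_force: 12.0
```

Gripped: 19.6 mm, which matches the smaller 20 mm knob. Lift straight up.

Call:
servo_tool(plan=[{"xyz": [0, 0, -0.5], "twist": [0, 0, 0], "jaw": 0.95}, {"xyz": [0, 0, -1.2], "twist": [0, 0, 0], "jaw": 0.95}, {"xyz": [0, 0, -2.2], "twist": [0, 0, 0], "jaw": 0.95}, {"xyz": [0, 0, -3.2], "twist": [0, 0, 0], "jaw": 0.95}, {"xyz": [0, 0, -4.2], "twist": [0, 0, 0], "jaw": 0.95}, {"xyz": [0, 0, -5.2], "twist": [0, 0, 0], "jaw": 0.95}, {"xyz": [0, 0, -5.7], "twist": [0, 0, 0], "jaw": 0.95}, {"xyz": [0, 0, -5.7], "twist": [0, 0, 0], "jaw": 0.95}, {"xyz": [0, 0, -5.7], "twist": [0, 0, 0], "jaw": 0.95}, {"xyz": [0, 0, -5.7], "twist": [0, 0, 0], "jaw": 0.95}], newtons=20)

```text
time_s: 11.6
tool_pos: [0.6329, 0.0685, 0.3253]
tool_rot: [-179.9, -0.0, 96.9]
force: [-0.2, -0.2, -0.4]
grip_width: 0.0194
grasp_force: 19.9
```

```bash
python3 - <<'E'
from h import *
o=env.get_obs();print(o['tool_pos'],o['force'],o['tool_rot'],o['grip_width'])
r=np.radians(7.0); d=.0625
p=np.array([.6335,.0685])-d*np.array([-np.sin(r),np.cos(r)]); print('target',p)
rows([(*p,.328,97)])
E
```

```text
[0.63291615 0.06848111 0.3252548 ] [-0.1624157  -0.22046303 -0.42017898] [-1.79936504e+02 -4.22268512e-03  9.68925439e+01] 0.019387670219692947
target [0.64111683 0.00646587]
[-6.26, 0.07, -0.27] twz -0.1
```

Call:
servo_tool(plan=[{"xyz": [-1.5, 0, 0], "twist": [0, 0, 0], "jaw": 0.95}, {"xyz": [-3, 0, 0], "twist": [0, 0, 0], "jaw": 0.95}, {"xyz": [-4.5, 0, 0], "twist": [0, 0, 0], "jaw": 0.95}, {"xyz": [-5.6, 0, 0], "twist": [0, 0, 0], "jaw": 0.95}, {"xyz": [-6.2, 0.1, 0], "twist": [0, 0, 0], "jaw": 0.95}, {"xyz": [-6.2, 0.1, 0], "twist": [0, 0, 0], "jaw": 0.95}, {"xyz": [-6.2, 0.1, 0], "twist": [0, 0, 0], "jaw": 0.95}, {"xyz": [-6.2, 0.1, 0], "twist": [0, 0, 0], "jaw": 0.95}, {"xyz": [-6.2, 0.1, 0], "twist": [0, 0, 0], "jaw": 0.95}])

```text
time_s: 12.35
tool_pos: [0.6416, 0.0084, 0.3256]
tool_rot: [-180.0, -0.0, 97.0]
force: [0.2, -0.3, -0.2]
grip_width: 0.0191
grasp_force: 19.9
```

```bash
python3 - <<'E'
from h import *
o=env.get_obs();print(o['tool_pos'],o['force'],o['tool_rot'],o['grip_width'])
S=shot('scene','pics/s7.png')
for z in (.16,.13,.101,.084): print(z,proj(S,(.6411,.0065,z)))
b=cv2.resize(cv2.imread('pics/s7.png')[195:285,300:400],None,fx=6.5,fy=6.5,interpolation=cv2.INTER_CUBIC)
cv2.imwrite('pics/c7.png',b)
E
```

```text
[0.6416483  0.00838424 0.32562593] [ 0.23820854 -0.30024252 -0.20720864] [-1.79991085e+02 -4.33037717e-02  9.69939288e+01] 0.01914290870002266
0.16 [349.2490302  225.36101514]
0.13 [348.60317297 237.65825001]
0.101 [348.00539003 249.04014197]
0.084 [347.66644162 255.49377918]
```

View pics/c7.png

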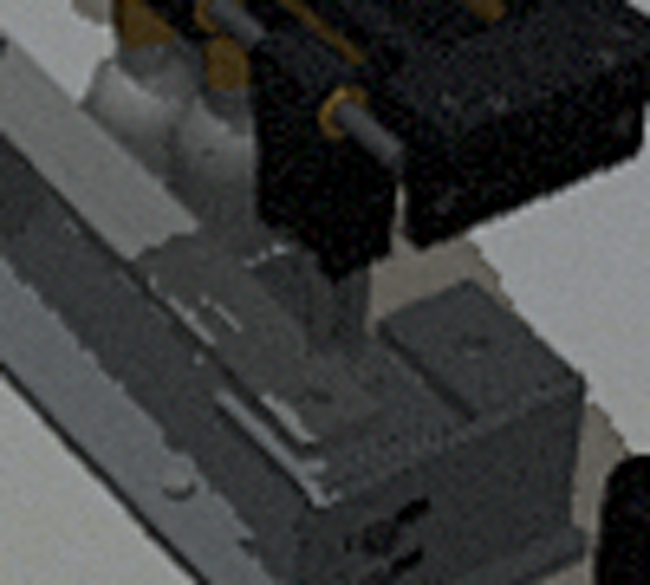

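The pin hangs in the gripper (crop 345,320), just over the bar hole (crop 320,397). The arm is still 2 mm short; I settle and correct.

Call:
servo_tool(plan=[{"xyz": [0, 0, 0], "twist": [0, 0, 0], "jaw": 0.95}, {"xyz": [0, 0, 0], "twist": [0, 0, 0], "jaw": 0.95}])

```text
time_s: 12.57
tool_pos: [0.6416, 0.0076, 0.3258]
tool_rot: [180.0, -0.0, 96.9]
force: [-0.7, -0.3, -1.3]
grip_width: 0.0194
grasp_force: 19.9
```

```bash
python3 - <<'E'
from h import *
o=env.get_obs();print(o['tool_pos'],o['force'],o['tool_rot'])
rows([(.6411,.0063,.310,97)])
S=shot('scene'); g=cv2.cvtColor(cv2.GaussianBlur(S['img'],(3,3),0),cv2.COLOR_RGB2GRAY)
for v in range(240,262): print(v,g[v,340:362].tolist())
E
```

```text
[0.64164783 0.00756045 0.32582047] [-0.66103203 -0.30739711 -1.27427163] [ 1.79991594e+02 -1.27366527e-02  9.69371546e+01]
[-0.12, -0.07, 1.58] twz -0.1
240 [60, 55, 48, 44, 44, 44, 42, 41, 46, 50, 47, 39, 33, 35, 40, 44, 58, 81, 93, 93, 92, 91]
241 [61, 59, 54, 49, 46, 43, 39, 40, 45, 49, 46, 39, 35, 37, 40, 45, 61, 83, 92, 92, 90, 86]
242 [61, 61, 60, 56, 50, 44, 39, 40, 45, 46, 42, 37, 35, 37, 41, 46, 63, 84, 90, 86, 79, 71]
243 [60, 61, 62, 61, 57, 50, 41, 41, 46, 46, 42, 37, 35, 37, 40, 47, 65, 81, 80, 71, 62, 57]
244 [59, 59, 60, 61, 60, 55, 47, 43, 45, 46, 42, 38, 36, 37, 39, 48, 66, 73, 62, 54, 54, 55]
245 [59, 59, 60, 61, 62, 60, 53, 45, 44, 44, 41, 38, 37, 37, 39, 47, 63, 63, 50, 45, 50, 55]
246 [59, 60, 61, 62, 62, 61, 55, 46, 44, 45, 42, 38, 36, 37, 40, 47, 56, 56, 46, 40, 43, 50]
247 [59, 59, 61, 61, 61, 60, 55, 47, 45, 46, 44, 40, 37, 38, 41, 46, 51, 52, 46, 39, 37, 42]
248 [58, 58, 58, 60, 61, 60, 55, 48, 45, 46, 47, 46, 44, 42, 41, 45, 51, 54, 51, 45, 40, 38]
249 [60, 58, 58, 59, 61, 62, 59, 54, 51, 52, 53, 54, 51, 46, 43, 46, 53, 56, 54, 53, 51, 44]
250 [59, 59, 59, 
[... 398 characters left out ...]
, 56, 60, 62, 61, 59, 56, 51, 47, 48, 54, 54, 54]
255 [72, 77, 66, 57, 57, 57, 53, 50, 47, 46, 50, 59, 64, 62, 61, 59, 55, 51, 52, 55, 55, 55]
256 [74, 90, 81, 66, 58, 55, 53, 52, 50, 46, 49, 57, 62, 62, 60, 61, 61, 56, 54, 55, 55, 55]
257 [55, 79, 91, 83, 67, 58, 56, 57, 57, 54, 54, 58, 61, 61, 61, 62, 62, 59, 55, 54, 54, 54]
258 [42, 57, 81, 93, 86, 74, 63, 58, 59, 59, 58, 58, 59, 61, 62, 59, 58, 55, 51, 52, 54, 54]
259 [55, 49, 62, 85, 99, 94, 74, 59, 58, 60, 59, 57, 56, 57, 57, 53, 51, 48, 48, 51, 54, 54]
260 [78, 60, 52, 65, 88, 98, 86, 68, 59, 59, 57, 54, 52, 51, 50, 48, 47, 46, 49, 53, 54, 54]
261 [89, 77, 57, 51, 64, 86, 95, 81, 63, 54, 52, 50, 47, 46, 48, 49, 48, 48, 50, 53, 52, 52]
```

Tip and hole agree within about 1 mm in view. I lower to just above the bar, then feel for the hole gently.

Call:
servo_tool(plan=[{"xyz": [-0.05, 0, 0.7], "twist": [0, 0, 0], "jaw": 0.95}, {"xyz": [-0.05, 0, 1.2], "twist": [0, 0, 0], "jaw": 0.95}, {"xyz": [-0.05, 0, 1.4], "twist": [0, 0, 0], "jaw": 0.95}, {"xyz": [-0.05, 0, 1.6], "twist": [0, 0, 0], "jaw": 0.95}, {"xyz": [-0.05, 0, 1.8], "twist": [0, 0, 0], "jaw": 0.95}, {"xyz": [-0.05, 0, 1.9], "twist": [0, 0, 0], "jaw": 0.95}, {"xyz": [-0.05, 0, 1.9], "twist": [0, 0, 0], "jaw": 0.95}])

```text
time_s: 13.2
tool_pos: [0.6417, 0.0065, 0.3065]
tool_rot: [-180.0, -0.0, 96.9]
force: [0.1, 0.2, -1.0]
grip_width: 0.0198
grasp_force: 19.9
```

Call:
servo_tool(plan=[{"xyz": [0, 0, 0.15], "twist": [0, 0, 0], "jaw": 0.95}, {"xyz": [0, 0, 0.3], "twist": [0, 0, 0], "jaw": 0.95}, {"xyz": [0, 0, 0.4], "twist": [0, 0, 0], "jaw": 0.95}, {"xyz": [0, 0, 0.4], "twist": [0, 0, 0], "jaw": 0.95}])

```text
time_s: 13.53
tool_pos: [0.6417, 0.0066, 0.3025]
tool_rot: [-180.0, -0.0, 96.9]
force: [0.1, -1.3, -1.0]
grip_width: 0.0195
grasp_force: 19.9
```

It is in the bar hole (tip about 0.077, no vertical force). Down into the keeper.

Call:
servo_tool(plan=[{"xyz": [0, 0, 0.2], "twist": [0, 0, 0], "jaw": 0.95}, {"xyz": [0, 0, 0.4], "twist": [0, 0, 0], "jaw": 0.95}, {"xyz": [0, 0, 0.6], "twist": [0, 0, 0], "jaw": 0.95}, {"xyz": [0, 0, 0.7], "twist": [0, 0, 0], "jaw": 0.95}, {"xyz": [0, 0, 0.7], "twist": [0, 0, 0], "jaw": 0.95}])

```text
time_s: 13.95
tool_pos: [0.6416, 0.0065, 0.2953]
tool_rot: [-180.0, -0.0, 96.9]
force: [-0.9, -0.0, -0.3]
grip_width: 0.0195
grasp_force: 19.9
```

Call:
servo_tool(plan=[{"xyz": [0, 0, 0.3], "twist": [0, 0, 0], "jaw": 0.95}, {"xyz": [0, 0, 0.6], "twist": [0, 0, 0], "jaw": 0.95}, {"xyz": [0, 0, 0.9], "twist": [0, 0, 0], "jaw": 0.95}, {"xyz": [0, 0, 1.2], "twist": [0, 0, 0], "jaw": 0.95}, {"xyz": [0, 0, 1.4], "twist": [0, 0, 0], "jaw": 0.95}, {"xyz": [0, 0, 1.4], "twist": [0, 0, 0], "jaw": 0.95}])

```text
time_s: 14.45
tool_pos: [0.6415, 0.0066, 0.281]
tool_rot: [-179.9, -0.0, 96.9]
force: [0.3, 0.2, -0.7]
grip_width: 0.0193
grasp_force: 19.9
```

Call:
servo_tool(plan=[{"xyz": [0, 0, 0.1], "twist": [0, 0, 0], "jaw": 0.95}, {"xyz": [0, 0, 0.2], "twist": [0, 0, 0], "jaw": 0.95}, {"xyz": [0, 0, 0.3], "twist": [0, 0, 0], "jaw": 0.95}, {"xyz": [0, 0, 0.4], "twist": [0, 0, 0], "jaw": 0.95}, {"xyz": [0, 0, 0.4], "twist": [0, 0, 0], "jaw": 0.95}])

```text
time_s: 14.87
tool_pos: [0.6418, 0.0065, 0.2778]
tool_rot: [180.0, -0.0, 96.9]
force: [-0.5, 0.4, -0.2]
grip_width: 0.0196
grasp_force: 19.9
```

Call:
servo_tool(plan=[{"xyz": [0, 0, 0.1], "twist": [0, 0, 0], "jaw": 0.95}, {"xyz": [0, 0, 0.2], "twist": [0, 0, 0], "jaw": 0.95}, {"xyz": [0, 0, 0.2], "twist": [0, 0, 0], "jaw": 0.95}])

```text
time_s: 15.12
tool_pos: [0.6419, 0.0064, 0.2775]
tool_rot: [180.0, -0.0, 96.9]
force: [-3.9, 0.2, 7.6]
grip_width: 0.0192
grasp_force: 19.9
```

Seated: bottomed at 0.2775 m as predicted (0.278), with 7.6 N upward. I open and rise.

Call:
servo_tool(plan=[{"xyz": [0, 0, -0.15], "twist": [0, 0, 0], "jaw": 0.9}, {"xyz": [0, 0, -0.15], "twist": [0, 0, 0], "jaw": 0.6}, {"xyz": [0, 0, -0.15], "twist": [0, 0, 0], "jaw": 0.4}, {"xyz": [0, 0, -0.15], "twist": [0, 0, 0], "jaw": 0.4}, {"xyz": [0, 0, -0.15], "twist": [0, 0, 0], "jaw": 0.4}, {"xyz": [0, 0, -0.15], "twist": [0, 0, 0], "jaw": 0.4}])

```text
time_s: 15.62
tool_pos: [0.6417, 0.0066, 0.277]
tool_rot: [-180.0, -0.0, 96.9]
force: [1.1, 0.8, -0.1]
grip_width: 0.0448
grasp_force: 0.0
```

Call:
servo_tool(plan=[{"xyz": [0, 0, -2], "twist": [0, 0, 0], "jaw": 0.4}, {"xyz": [0, 0, -5], "twist": [0, 0, 0], "jaw": 0.4}, {"xyz": [0, 0, -9], "twist": [0, 0, 0], "jaw": 0.4}, {"xyz": [-4, 0, -10], "twist": [0, 0, 0], "jaw": 0.4}, {"xyz": [-8, 0, -10], "twist": [0, 0, 0], "jaw": 0.4}, {"xyz": [-12, 0, -10], "twist": [0, 0, 0], "jaw": 0.4}, {"xyz": [-16, 0, -10], "twist": [0, 0, 0], "jaw": 0.4}, {"xyz": [-20, 0, -10], "twist": [0, 0, 0], "jaw": 0.4}, {"xyz": [-22, 0, -10], "twist": [0, 0, 0], "jaw": 0.4}, {"xyz": [-22, 0, -10], "twist": [0, 0, 0], "jaw": 0.4}])

```text
time_s: 16.45
tool_pos: [0.6664, -0.2196, 0.3771]
tool_rot: [-179.9, 0.3, 96.3]
force: [-0.6, -0.6, 0.7]
grip_width: 0.0521
grasp_force: 0.0
```

```bash
python3 -c "
from h import *
print(env.get_obs()['grip_width'])
shot('top','pics/t9.png');S=shot('scene','pics/s9.png')
print(proj(S,(.641,.0065,.126)),proj(S,(.641,.0065,.084)))
a=cv2.resize(cv2.imread('pics/t9.png')[180:330,250:350],None,fx=4,fy=4,interpolation=cv2.INTER_CUBIC)
b=cv2.resize(cv2.imread('pics/s9.png')[180:330,310:410],None,fx=4,fy=4,interpolation=cv2.INTER_CUBIC)
cv2.imwrite('pics/c9.png',np.hstack([a,b]))"
```

```text
0.05205339520930002
[348.49390545 239.22692716] [347.64196042 255.46341199]
```

View pics/c9.png

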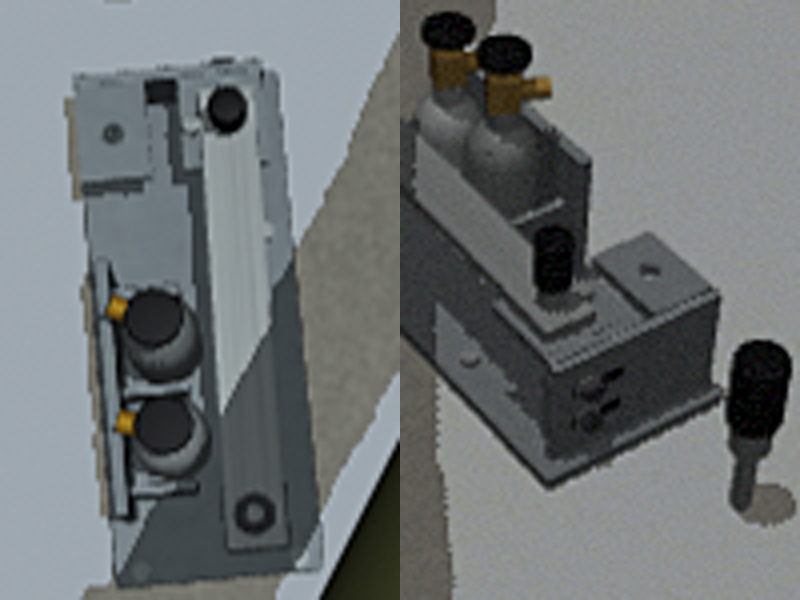

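The pin stands upright and seated in the bar over the keeper (top crop 226,108; scene crop 553,258), with its neck just above the bar. The parking hole is empty, the cylinders are untouched and the arm is clear. I hand it in.

```bash
python3 -c "
from h import *
print(env.sign_off())"
```

```text
the job is handed in; nothing more can be done
None
```

The job is handed in at about 16.6 s: the bar was pressed on its stop with an estimated 9 N, the smaller pin is fully home through the bar into the keeper and released, and the cylinders were left in place; I never went near the wrench or mantle.

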